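# Socket the upper tier onto a bottle rack

### The job

Build the bottle rack up by one level: of the two loose tiers take the long one, whose posts match the sockets of the rack base, and lower it over the bottle until all four posts stand on the socket floors. Set it down rather than drop it: let go only when the posts are right down in the sockets. Leave the square tier where it is, and the bottle upright in its place on the base.

Things in the scene. Friction and masses are not known exactly. Their poses are not given: they have to be found in the camera images.
- long_tier: Tier to stack: oblong aluminium rack shelf, 114 x 76 mm, 0.22 kg, on four 9 mm round posts 85 mm long, centres 98 mm apart in x, 60 in y. Origin: centre of the feet, at their undersides (z = 0 on the worktop); x along the long side, z up. Shelf top at z = 97. Grey handle bar along x over the middle: 66 long, 12 wide, 14 high, centre z = 130; uprights at x = -27, +27. Half turn: same.
- square_tier: The wrong tier, to be left alone: same make, height (137 mm over the handle) and handle as the long tier, but square: posts 60 mm apart both ways, 76 x 76 mm overall. Origin: centre of its feet, at their undersides; handle bar along its x. It may stand between the long tier and the base. A 0.5 m tall cabinet stands behind the row, its front 0.60 m ahead of the robot: keep in front of it.
- base_frame: Rack base, fixed: low aluminium plate 136 x 96 x 6 mm with a grey square socket at each corner, centres at x = -49, +49, y = -30, +30 mm; 20 mm square inside, lip flared to 28 mm, its top 27 mm above the worktop; socket floor = plate top, z = 6 mm. Origin: centre of the plate's underside, on the worktop; x along the long side, z up. Half turn: same.
- bottle: Brown reagent bottle with a yellow-brown cap, loose, 31 mm across, 61 mm high, upright on the base within 10 mm of its centre (top 67 mm above the worktop); the stacked tier stands over it. Origin: centre of its underside.
Mind the look-alikes: they are no part of the job. Leave any green or red look-alike of the bottle alone.

How it is judged:
By the outcome, as a careful person would: the job done as asked, in the order asked, and still so for the second after the job is handed in, with the robot touching nothing.
It also fails if it takes over 45 s, if anything falls off the work surface, if the arm or the gripper's body presses on something with over 40 N, if the wrist force passes 120 N, or if a joint passes its speed limit or range.

### The arm

A 6-joint arm with a two-finger parallel gripper is mounted at the origin on a cart in front of the work surface, level with it; the furniture and walls round the work are solid. World frame = base frame: x ahead of the robot, y to its left, z up, the work surface at z = 0. Lengths are in m, angles in rad, forces in N, time in s.
With the tool pointing down it reaches from about 0.375 to 0.925 m from the base axis. Payload 5.7 kg.
Tool frame: the origin (TCP) lies at the very end of the fingers, on their centre line; the grasp point (between the pads) lies manip.pinch_z behind it (manip.pinch_z is the distance from the TCP to the grasp point, in m); z points along the fingers, x is the direction in which the jaws open and shut, and the axes are right-handed (so a half turn about z gives the same grasp; the last joint's range is limited). The gripper opens to 88 mm and grips with 3 to 60 N. Pads are 20 mm wide; open, the fingers measure 115 mm over their backs; the gripper's body (75 mm by 178 mm) begins 61 mm behind the grasp point.
Start: joints at [1.23, 0.359, 1.51, -0, 1.272, -0.115], TCP at [0.134, 0.585, 0.223] pointing down, gripper open.
Joint ranges: [-2.97, 2.97], [-1.01, 2.36], [0.21, 2.38], [-0.96, 4.11], [0.2, 2.71], [-2.98, 2.98]. Speed limits (rad/s): [2.39, 2.39, 3.14, 3.14, 3.14, 3.14].

### API

Orientations are given as a unit quaternion [x, y, z, w].
In Python, from station import status, imaging, job, silhouettes, spot_point, manip gives the robot as it stands. The module is installed in compiled form; this text tells all that it offers.
- The arm moves only by the tool carry_out, never from a script. Its argument "commands" is a list of rows, each a list of 3 entries, a list of its own where there are three numbers: the shift along the tool's x, y, z in cm, then the turn about the tool's z in rad, then the gripper's target within -1 to 1 (shut at 1, half-way at 0, fully open at -1). A call has 1 to 8 rows; each row is the pose to reach, as a shift and turn from the pose commanded when the call began, along the tool's axes at that moment; what a row does not reach only later rows make up. A row lasts 1/12 s, in which the tool goes at most 41.7 mm and 7.16 degrees, less where a joint would pass 70% of its speed; a pose out of reach is approached as far as the arm can. A call with a gripper value outside its range is refused whole. The fingers move at their own pace and stop on an object; "grip_force" is the grip in N (left out, the last holds). Time passes only in rows, so rows that repeat a pose let the fingers close. It gives the time, the measured TCP pose, the force and the opening at its end, in the units of the state.
- status.get_state(): the state, without advancing time (a new reading comes with each control period).
- imaging.grab_frame(name): name is "side" or "top"; returns a dict with "color" (400x640x3 uint8, blue, green, red), "depth" (400x640 float32, m along the optical axis (not along the pixel's ray), 0 where there is no reading), "intrinsics" (3x3 intrinsics, pixels), "position" and "attitude" of the camera in the world. Camera axes: x right, y up, looking along -z (the intrinsics and any distortion apply to the point x, -y, -z); pixel columns grow to the right and rows downward; lengths in m; the calibration is good to about 2 mm. A picture is of the moment at which its call begins.
- job.sign_off(): hands the job in, once; it reports no verdict.
Trained networks look in a picture, given as the dict that the camera call returned (one of the last four; its "shot" number tells which), for a name from the list of things; names that differ only in an ending like _2 or _b are one class to them, and where a whole thing is asked for, a point or a joint stands for the part that bears it (a point fixed in the world has none). Each returns a list of dicts, best first, with "p" (0 to 1); they miss things now and then, are a little off and sometimes report something else, mostly with a low value. They report only what shows in the picture. A call takes as long as a camera call. They do not tell look-alikes from the thing itself.
- silhouettes(query, picture): "region" (400x640 bool, what is visible of it) and "xy" ([column, row] in pixels, amid what is visible of it).
- spot_point(query, picture): "xy" ([column, row] in pixels: a listed point, or the origin of a listed thing).
The state is a dict: "time_s": time; "joints": joint angles; "joint_vel": joint speeds; "effort": joint torques, N m; "eef_pos": TCP position; "tcp_rot": TCP orientation; "wrist_force": force on the tool from outside, world axes, zero at the start; "wrist_torque": the same for the moment, N m; "grip_width": opening from 0.0 (shut) to 1.0 (fully open).
Only numpy, scipy, OpenCV 4.12 (cv2) and the standard library are available. Lean on these libraries where they do the work, as an engineer would, in place of code of your own. Each camera call takes 0.05 s, during which the arm holds its last target. There are 200 camera calls.

## Working session

There is one attempt and no reset: what is moved stays moved. The work goes in short steps, Python scripts to look and compute and a tool call to move; the robot and the scene stay as the last step left them, time stands still between calls to the robot, and variables do not carry over. Pictures are saved under pics/ and viewed, about 8 in all and at most 12, crops included, and the job is handed in when it is done.

Besides the shell and the picture viewer there is one more tool, called after "Emit:" as a command line: name --argument value ..., lists and objects as JSON in quotes. carry_out: Moves the arm, as the interface text tells. Its arguments: {"type":"object","properties":{"commands":{"type":"array","items":{"type":"array"}},"grip_force":{"type":"number"}},"required":["commands"]}

```bash
mkdir -p pics; cat > h.py <<'E'
import numpy as np, cv2
from scipy.spatial.transform import Rotation as R
from station import status, imaging, job, silhouettes, spot_point, manip
def rot(f):
    a=np.array(f["attitude"],float); return a if a.shape==(3,3) else R.from_quat(a).as_matrix()
def cloud(f):
    K=np.array(f["intrinsics"]);d=f["depth"];v,u=np.mgrid[:400,:640]
    p=np.stack([(u-K[0,2])/K[0,0]*d,-(v-K[1,2])/K[1,1]*d,-d],-1)
    w=p@rot(f).T+np.array(f["position"]); w[d<=0]=np.nan; return w
E
python3 - <<'E'
from h import *
for n in("side","top"):
    f=imaging.grab_frame(n);print(n,f["shot"],f["position"],f["attitude"],f["intrinsics"],[k for k in f])
    cv2.imwrite(f"pics/{n}0.png",f["color"]);w=cloud(f);np.save(f"{n}0.npy",w)
    for q in("long_tier","square_tier","base_frame","bottle"):
        for s in silhouettes(q,f)[:4]:
            m=s["region"];p=w[m];p=p[~np.isnan(p[:,0])]
            print(q,round(s["p"],2),np.round(s["xy"]),m.sum(),np.round(np.median(p,0),3) if len(p) else None,np.round(np.percentile(p,98,axis=0),3) if len(p) else None)
        for s in spot_point(q,f)[:3]: print("  spot",round(s["p"],2),np.round(s["xy"]))
print(manip.pinch_z,status.get_state())
E
```

```text
side 1 [0.19244017 0.48360149 0.61675688] [-0.09693308  0.38826733  0.89160046 -0.21189876] [[389.41985456   0.         322.75133522]
 [  0.         389.41985456 201.25012873]
 [  0.           0.           1.        ]] ['color', 'depth', 'intrinsics', 'position', 'attitude', 'shot']
long_tier 0.89 [352. 173.] 1724 [ 0.449 -0.134  0.091] [ 0.513 -0.097  0.136]
  spot 0.69 [348. 203.]
square_tier 0.94 [376. 133.] 1107 [ 0.449 -0.299  0.09 ] [ 0.507 -0.264  0.136]
  spot 0.76 [372. 161.]
  spot 0.15 [349. 201.]
base_frame 0.9 [326. 240.] 2171 [ 0.429 -0.004  0.007] [0.506 0.041 0.027]
  spot 0.84 [327. 241.]
bottle 0.9 [240. 272.] 459 [0.532 0.159 0.037] [0.575 0.168 0.063]
bottle 0.59 [329. 228.] 353 [ 0.434 -0.006  0.042] [0.451 0.    0.067]
  spot 0.92 [329. 238.]
  spot 0.76 [243. 278.]
  spot 0.56 [338. 169.]
top 2 [ 0.31294264 -0.06917758  0.86952558] [-0.06708912  0.0789399   0.75262224 -0.65025173] [[481.68137262   0.         315.47964662]
 [  0.         481.68137262 202.04115046]
 [  0.           0.           1.        ]] ['color', 'depth', 'intrinsics', 'position', 'attitude',
[... 613 characters left out ...]
_s': 0.9, 'joints': array([ 1.22992949e+00,  3.58775217e-01,  1.51038483e+00,  1.34094801e-05,
        1.27251289e+00, -1.15074901e-01]), 'joint_vel': array([-7.11062319e-04, -9.72175571e-04,  4.39621245e-04, -7.95827908e-05,
        1.32678672e-03,  1.01193998e-03]), 'effort': array([-1.11340771e-03, -5.15318441e+01, -2.71121764e+01,  6.76114904e-02,
        2.44018610e-02,  1.90245942e-05]), 'eef_pos': array([0.13430637, 0.58474881, 0.22264333]), 'tcp_rot': array([ 7.82266612e-01,  6.22943774e-01, -3.74550598e-05,  1.57966167e-05]), 'wrist_force': array([-0.28354599, -0.23565053, -0.47925522]), 'wrist_torque': array([ 0.01568173,  0.00799019, -0.01498066]), 'grip_width': 0.999654592533361}
```

```bash
python3 - <<'E'
from h import *
t=cv2.imread("pics/top0.png");s=cv2.imread("pics/side0.png")
a=cv2.resize(t[120:300,130:510],(760,360),interpolation=2)
b=cv2.resize(s[80:320,200:460],None,fx=2.2,fy=2.2,interpolation=2)
cv2.imwrite("pics/a.png",a);cv2.imwrite("pics/b.png",b)
def rect(p,l):
    (c,sz,an)=cv2.minAreaRect((p[:,:2]*1000).astype(np.float32)); print(l,len(p),np.round(c,1),np.round(sz,1),round(an,1),"z",np.round(np.median(p[:,2]),4))
for n in("top","side"):
    w=np.load(n+"0.npy")
    def box(x0,x1,y0,y1,z0,z1):
        m=(w[...,0]>x0)&(w[...,0]<x1)&(w[...,1]>y0)&(w[...,1]<y1)&(w[...,2]>z0)&(w[...,2]<z1); return w[m]
    for l,y0,y1 in(("long",-.22,-.06),("square",-.38,-.235)):
        rect(box(.36,.55,y0,y1,.085,.106),n+" shelf "+l); rect(box(.36,.55,y0,y1,.126,.145),n+" bar "+l)
    rect(box(.35,.55,-.1,.06,.018,.032),n+" sockets"); rect(box(.35,.55,-.1,.06,.004,.032),n+" plate"); rect(box(.35,.55,-.1,.06,.055,.075),n+" bottletop")
E
```

```text
top shelf long 1575 [ 449.7 -141.4] [ 74.7 113.2] 82.2 z 0.094
top bar long 323 [ 449.  -141.6] [11.8 64.3] 83.1 z 0.1369
top shelf square 1032 [ 448.7 -306.1] [74.5 75.9] 6.0 z 0.0942
top bar square 361 [ 491.2 -327. ] [ 42.3 152.3] 63.2 z 0.1366
top sockets 880 [427.2 -16.6] [156.4  92.5] 13.8 z 0.0261
top plate 4090 [449.9 -20. ] [159.9 199.8] 89.9 z 0.0072
top bottletop 163 [436.6 -18.9] [21.9 22.5] 83.6 z 0.0673
side shelf long 912 [ 450.1 -138.3] [ 77.  113.3] 81.7 z 0.0917
side bar long 188 [ 449.9 -137.8] [13.  64.1] 82.1 z 0.1342
side shelf square 499 [ 455.5 -319.4] [119.8 188.4] 89.6 z 0.0918
side bar square 204 [ 455.1 -335.3] [188.5  88.5] 0.4 z 0.1339
side sockets 618 [431.1 -27.7] [162.5 141.2] 3.0 z 0.0246
side plate 2136 [431.5 -27.7] [163.2 141.2] 3.0 z 0.0084
side bottletop 134 [427.3 -52.5] [103.2  22.5] 74.0 z 0.0652
```

View pics/a.png

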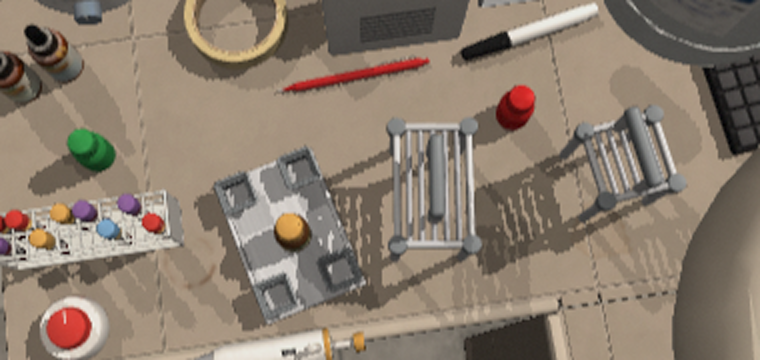

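View pics/b.png

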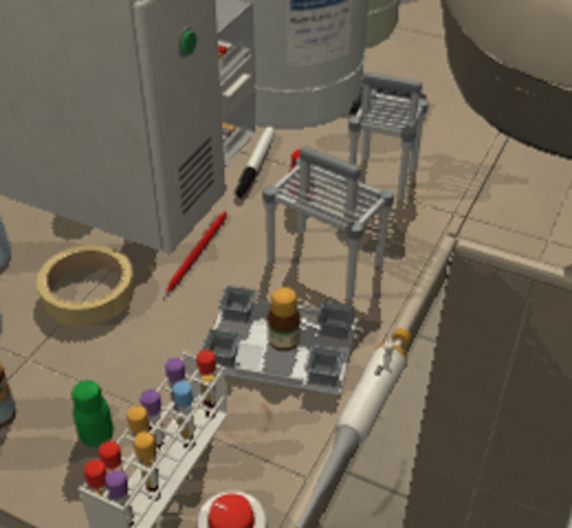

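Seen: in the overview (full-frame pixels), the long tier is the oblong one at top px (346,213); the square tier is at (446,198). The base with the brown bottle is at (275,237). The look-alike bottles are green (175,195) and red (387,174). Target is the oblong tier at (346,213). Next, the base pose and a close-up check of the tier.

```bash
cat >> h.py <<'E'
from scipy.optimize import least_squares
def base_pose(f,w):
    m=silhouettes("base_frame",f)[0]["region"]
    p=w[m&(w[...,2]<.032)&(w[...,2]>-.005)]
    # drop outliers then rectangle
    c=np.median(p,0);p=p[np.linalg.norm((p-c)[:,:2],axis=1)<.09]
    r=cv2.minAreaRect((p[:,:2]*1000).astype(np.float32))
    q=p[p[:,2]>.018]
    r2=cv2.minAreaRect((q[:,:2]*1000).astype(np.float32))
    return r,r2
def move(pos,head):
    "tool-axis shift cm and turn to reach pos with tool x heading (deg)"
    s=status.get_state();M=R.from_quat(s["tcp_rot"]).as_matrix()
    d=M.T@(np.array(pos)-s["eef_pos"]); h=np.degrees(np.arctan2(M[1,0],M[0,0]))
    print("t",round(s["time_s"],2),"shift cm",np.round(d*100,2),"turn",round(-np.radians(head-h),3),"head",round(h,2),"tcp",np.round(s["eef_pos"],4),"F",np.round(s["wrist_force"],1),"w",round(s["grip_width"],3))
E
python3 - <<'E'
from h import *
for n in("top","side"):
    f=imaging.grab_frame(n);w=cloud(f);print(n,base_pose(f,w))
    if n=="top": cv2.imwrite("pics/c.png",cv2.resize(f["color"][165:260,295:395],None,fx=5,fy=5,interpolation=2))
move([.38,.3,.223],82.3)
E
```

```text
top (((440.20050048828125, -13.3134765625), (137.37429809570312, 98.60778045654297), 13.833939552307129), ((439.6085510253906, -13.704906463623047), (130.71107482910156, 92.39369201660156), 13.75139331817627))
side (((445.97149658203125, -16.98229217529297), (143.5214080810547, 113.46248626708984), 13.804322242736816), ((440.89447021484375, -11.239997863769531), (130.50042724609375, 96.18134307861328), 13.889739036560059))
t 1.1 shift cm [-2.225e+01  3.032e+01 -3.000e-02] turn -0.091 head 77.06 tcp [0.1343 0.5847 0.2226] F [ 0.4 -0.5  0.4] w 0.999
```

View pics/c.png

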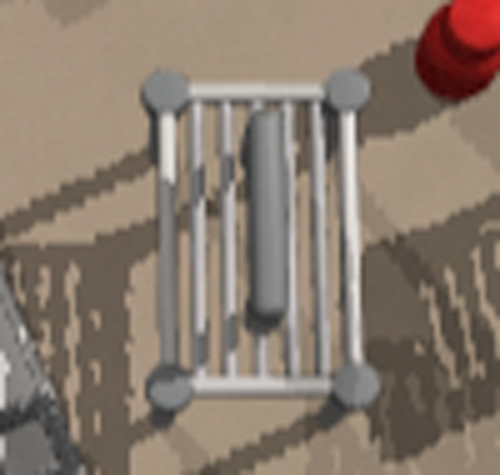

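The oblong tier with its centred handle is confirmed (two long sides, corner posts at crop (165,92), (348,90), (170,387), (355,387)). Base at about (0.440, -0.0125), yaw 13.8°. Tier at about (0.4495, -0.140), yaw -7.7°.

Emit:
carry_out --commands '[[[-22.2,30.3,0],-0.09,-1],[[-22.2,30.3,0],-0.09,-1],[[-22.2,30.3,0],-0.09,-1],[[-22.2,30.3,0],-0.09,-1],[[-22.2,30.3,0],-0.09,-1],[[-22.2,30.3,0],-0.09,-1],[[-22.2,30.3,0],-0.09,-1],[[-22.2,30.3,0],-0.09,-1]]' --grip_force 35

```text
time_s: 1.77
eef_pos: [0.3533, 0.3309, 0.2229]
tcp_rot: [0.753, 0.658, 0.0, 0.0]
wrist_force: [1.4, 0.3, 0.1]
grip_width: 1.006
```

```bash
python3 -c "
from h import *
move([.4495,-.14,.215],82.3)"
```

```text
t 1.77 shift cm [-45.36  15.9    0.78] turn -0.001 head 82.24 tcp [0.3533 0.3309 0.2229] F [1.4 0.3 0.1] w 1.006
```

Emit:
carry_out --commands '[[[-45.3,15.9,0.5],0,-1],[[-45.3,15.9,0.5],0,-1],[[-45.3,15.9,0.5],0,-1],[[-45.3,15.9,0.5],0,-1],[[-45.3,15.9,0.5],0,-1],[[-45.3,15.9,0.5],0,-1],[[-45.3,15.9,0.5],0,-1],[[-45.3,15.9,0.5],0,-1]]'

```text
time_s: 2.43
eef_pos: [0.4192, 0.0039, 0.2196]
tcp_rot: [0.753, 0.658, 0.0, 0.0]
wrist_force: [1.0, 0.0, 0.1]
grip_width: 1.002
```

```bash
python3 -c "
from h import *
move([.4495,-.14,.18],82.3)"
```

```text
t 2.43 shift cm [-13.85   4.95   3.96] turn -0.001 head 82.22 tcp [0.4192 0.0039 0.2196] F [1.  0.  0.1] w 1.002
```

Emit:
carry_out --commands '[[[-13.9,5.0,1],0,-1],[[-13.9,5.0,1],0,-1],[[-13.9,5.0,1],0,-1],[[-13.9,5.0,1],0,-1],[[-13.9,5.0,2],0,-0.5],[[-13.9,5.0,4],0,-0.5],[[-13.9,5.0,4],0,-0.5],[[-13.9,5.0,4],0,-0.5]]'

```text
time_s: 3.1
eef_pos: [0.4484, -0.1373, 0.1784]
tcp_rot: [0.753, 0.658, -0.001, -0.002]
wrist_force: [0.0, 0.5, 0.4]
grip_width: 0.759
```

```bash
python3 -c "
from h import *
move([.4495,-.14,.112],82.3)
f=imaging.grab_frame('side');cv2.imwrite('pics/d.png',cv2.resize(f['color'][60:260,240:460],None,fx=2.6,fy=2.6))"
```

```text
t 3.1 shift cm [-0.26  0.16  6.63] turn -0.001 head 82.23 tcp [ 0.4484 -0.1373  0.1784] F [0.  0.5 0.4] w 0.759
```

View pics/d.png

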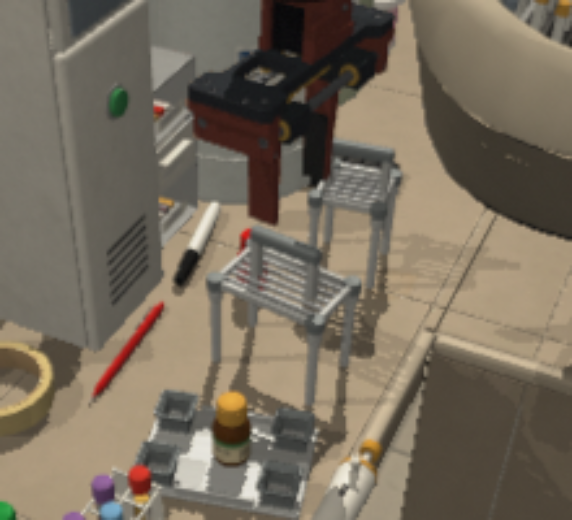

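The picture shows the fingers above the long tier's handle, front finger tip at crop (263,215) and rear tip at (318,180), bar at (285,243) between them. Now I'll descend.

Emit:
carry_out --commands '[[[-0.1,0.1,2],0,-0.5],[[-0.1,0.1,4],0,-0.5],[[-0.1,0.1,5.5],0,-0.5],[[-0.1,0.1,6.6],0,-0.5],[[-0.1,0.1,6.6],0,-0.5],[[-0.1,0.1,6.6],0,-0.5]]'

```text
time_s: 3.65
eef_pos: [0.4509, -0.139, 0.1138]
tcp_rot: [0.753, 0.658, -0.0, 0.0]
wrist_force: [0.3, -0.1, -0.3]
grip_width: 0.748
```

Emit:
carry_out --commands '[[[0,0,0],0,1],[[0,0,0],0,1],[[0,0,0],0,1],[[0,0,0],0,1],[[0,0,0],0,1],[[0,0,0],0,1],[[0,0,0],0,1],[[0,0,0],0,1]]'

```text
time_s: 4.32
eef_pos: [0.4506, -0.1397, 0.1132]
tcp_rot: [0.753, 0.657, -0.0, 0.0]
wrist_force: [-0.1, 0.6, -0.0]
grip_width: 0.179
```

```bash
python3 -c "
from h import *
move([.4495,-.14,.112],82.3)"
```

```text
t 4.32 shift cm [-0.05 -0.11  0.12] turn -0.002 head 82.21 tcp [ 0.4506 -0.1397  0.1132] F [-0.1  0.6 -0. ] w 0.179
```

Emit:
carry_out --commands '[[[0,0,0],0,1],[[0,0,0],0,1],[[0,0,0],0,1],[[0,0,0],0,1]]'

```text
time_s: 4.65
eef_pos: [0.4506, -0.1396, 0.1132]
tcp_rot: [0.753, 0.657, -0.0, -0.0]
wrist_force: [0.4, 0.8, 0.4]
grip_width: 0.135
```

Emit:
carry_out --commands '[[[0,0,-2],0,1],[[0,0,-4],0,1],[[0,0,-7],0,1],[[0,0,-10],0,1],[[0,0,-10.5],0,1],[[0,0,-10.5],0,1]]'

```text
time_s: 5.15
eef_pos: [0.452, -0.1403, 0.2198]
tcp_rot: [0.753, 0.658, 0.001, 0.002]
wrist_force: [-0.3, 0.0, -2.6]
grip_width: 0.135
```

```bash
python3 -c "
from h import *
f=imaging.grab_frame('side');cv2.imwrite('pics/e.png',cv2.resize(f['color'][60:260,240:460],None,fx=2.6,fy=2.6))
move([.4402,-.0125,.215],103.8)"
```

```text
t 5.2 shift cm [12.46 -2.76  0.31] turn -0.377 head 82.22 tcp [ 0.4507 -0.1397  0.2181] F [-0.4  0.5 -2.7] w 0.135
```

View pics/e.png

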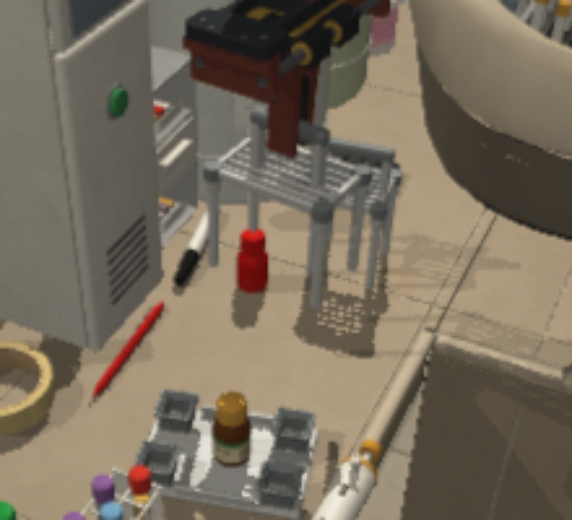

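The tier is lifted and level; its front-right foot is at crop (317,300) and clear of the table. The force shows about 2.5 N of weight. Now carry it over the base.

Emit:
carry_out --commands '[[[3,-0.7,0],-0.1,1],[[6,-1.4,0],-0.2,1],[[9,-2.1,0],-0.3,1],[[11.5,-2.6,0],-0.37,1],[[12.5,-2.8,0],-0.377,1],[[12.5,-2.8,0],-0.377,1],[[12.5,-2.8,0],-0.377,1],[[12.5,-2.8,0],-0.377,1]]'

```text
time_s: 5.87
eef_pos: [0.4397, -0.0128, 0.2174]
tcp_rot: [0.617, 0.787, -0.001, -0.0]
wrist_force: [-1.6, 0.6, -1.7]
grip_width: 0.134
```

```bash
python3 - <<'E'
from h import *
move([.4402,-.0125,.215],103.8)
f=imaging.grab_frame('side');w=cloud(f)
a=cv2.resize(f['color'][130:290,240:420],None,fx=3,fy=3)
g=imaging.grab_frame('top')
b=cv2.resize(g['color'][160:320,190:350],None,fx=3,fy=3)
cv2.imwrite('pics/f.png',np.hstack([a,b])[:, :][:480])
for n,F in(("side",f),("top",g)):
    W=cloud(F)
    s=silhouettes("long_tier",F)
    for q in s[:2]:print(n,round(q["p"],2),q["xy"],q["region"].sum())
    z0=.105
    m=(W[...,2]>z0+.085)&(W[...,2]<z0+.1)&(abs(W[...,0]-.44)<.1)&(abs(W[...,1]+.012)<.09)
    p=W[m];print(len(p),cv2.minAreaRect((p[:,:2]*1000).astype(np.float32)))
E
python3 -c "
import cv2;i=cv2.imread('pics/f.png');cv2.imwrite('pics/f.png',cv2.resize(i,None,fx=.78,fy=.78))"
```

```text
t 5.87 shift cm [0.02 0.06 0.24] turn -0.001 head 103.75 tcp [ 0.4397 -0.0128  0.2174] F [-1.6  0.6 -1.7] w 0.134
side 0.58 [335.2, 172.1] 2448
1314 ((438.97894287109375, -10.41927719116211), (113.31454467773438, 77.32050323486328), 14.59602165222168)
top 0.54 [295.6, 240.6] 172
175 ((407.9790344238281, -56.47229766845703), (18.6215877532959, 33.99174499511719), 77.6794662475586)
```

View pics/f.png

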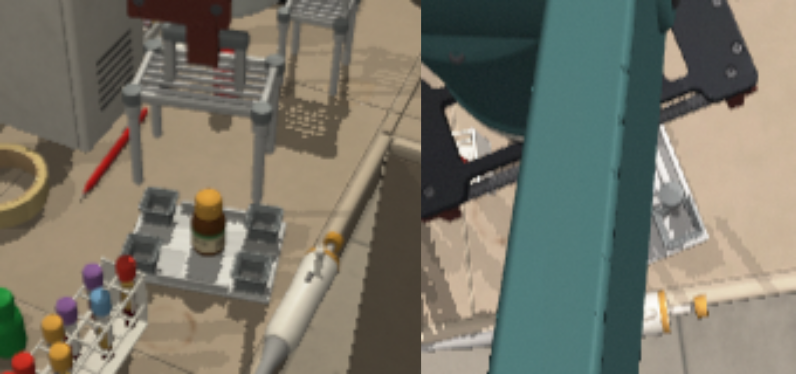

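Left half: the tier hangs upright over the base and the bottle cap (208,203) is below it. The top camera is mostly blocked by the arm. From the side camera the tier is within about 2 mm of the base, so I'll trim slightly and lower to above the lips.

Emit:
carry_out --commands '[[[-0.1,0.1,1.5],0.007,1],[[-0.1,0.1,3],0.007,1],[[-0.1,0.1,4.5],0.007,1],[[-0.1,0.1,6],0.007,1],[[-0.1,0.1,6.8],0.007,1],[[-0.1,0.1,6.8],0.007,1],[[-0.1,0.1,6.8],0.007,1]]'

```text
time_s: 6.65
eef_pos: [0.441, -0.013, 0.1502]
tcp_rot: [0.62, 0.785, -0.0, -0.0]
wrist_force: [-0.3, 0.1, -2.7]
grip_width: 0.134
```

```bash
python3 - <<'E'
from h import *
move([.4407,-.0125,.1192],103.8)
f=imaging.grab_frame('side');W=cloud(f)
cv2.imwrite('pics/g.png',cv2.resize(f['color'][170:290,250:400],None,fx=5,fy=5,interpolation=2))
z0=.036
m=(W[...,2]>z0+.085)&(W[...,2]<z0+.1)&(abs(W[...,0]-.44)<.1)&(abs(W[...,1]+.012)<.09)
p=W[m];print(len(p),cv2.minAreaRect((p[:,:2]*1000).astype(np.float32)))
E
```

```text
t 6.65 shift cm [ 0.06 -0.01  3.1 ] turn -0.007 head 103.38 tcp [ 0.441  -0.013   0.1502] F [-0.3  0.1 -2.7] w 0.134
1163 ((440.679931640625, -10.330253601074219), (112.82422637939453, 74.33857727050781), 13.940705299377441)
```

View pics/g.png

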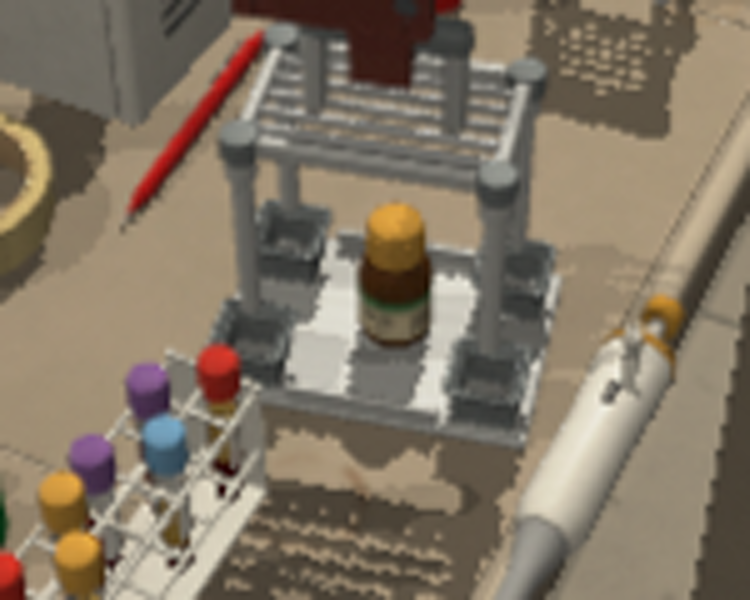

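All four posts hang just above their sockets: front feet at (248,308) and (490,355), sockets at (253,345) and (487,385). Lowering gently.

Emit:
carry_out --commands '[[[0,0,0.5],0,1],[[0,0,1],0,1],[[0,0,1.5],0,1],[[0,0,2],0,1],[[0,0,2.4],0,1],[[0,0,2.7],0,1],[[0,0,2.8],0,1],[[0,0,2.8],0,1]]'

```text
time_s: 7.37
eef_pos: [0.4408, -0.0127, 0.1218]
tcp_rot: [0.62, 0.785, -0.0, -0.0]
wrist_force: [-0.3, 0.9, -2.6]
grip_width: 0.135
```

Emit:
carry_out --commands '[[[0,0,0.1],0,1],[[0,0,0.2],0,1],[[0,0,0.25],0,1],[[0,0,0.3],0,1],[[0,0,0.3],0,1]]'

```text
time_s: 7.78
eef_pos: [0.4411, -0.0127, 0.1192]
tcp_rot: [0.62, 0.785, 0.0, 0.0]
wrist_force: [-0.2, 0.7, -2.4]
grip_width: 0.126
```

Emit:
carry_out --commands '[[[0,0,0.05],0,1],[[0,0,0.1],0,1],[[0,0,0.1],0,1],[[0,0,0.1],0,1]]'

```text
time_s: 8.12
eef_pos: [0.4412, -0.0127, 0.1191]
tcp_rot: [0.62, 0.785, 0.0, 0.0]
wrist_force: [-3.5, 1.6, 9.7]
grip_width: 0.129
```

```bash
python3 - <<'E'
from h import *
move([.4407,-.0125,.1192],103.8)
f=imaging.grab_frame('side')
cv2.imwrite('pics/i.png',cv2.resize(f['color'][170:290,250:400],None,fx=5,fy=5,interpolation=2))
E
```

```text
t 8.12 shift cm [ 0.03 -0.04 -0.01] turn -0.007 head 103.42 tcp [ 0.4412 -0.0127  0.1191] F [-3.5  1.6  9.7] w 0.129
```

View pics/i.png

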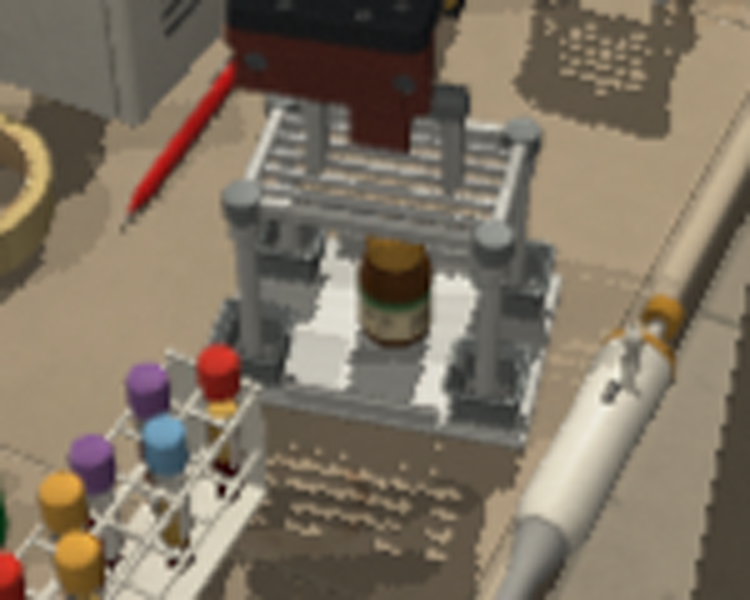

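Contact at 12 N, exactly at the height expected for the socket floor (0.119 m). The posts are down in the sockets at (255,365) and (487,395), and the bottle is upright. Release.

Emit:
carry_out --commands '[[[0,0,-0.05],0,0.5],[[0,0,-0.05],0,0.3],[[0,0,-0.05],0,0],[[0,0,-0.05],0,0],[[0,0,-0.05],0,0],[[0,0,-0.05],0,0],[[0,0,-0.05],0,0],[[0,0,-0.05],0,0]]'

```text
time_s: 8.83
eef_pos: [0.441, -0.0127, 0.1186]
tcp_rot: [0.62, 0.785, -0.0, -0.0]
wrist_force: [0.8, -0.1, 0.0]
grip_width: 0.502
```

Emit:
carry_out --commands '[[[0,0,-1],0,0],[[0,0,-3],0,0],[[0,0,-6],0,0],[[0,0,-10],0,0],[[0,0,-13],0,0],[[0,0,-13],0,0]]'

```text
time_s: 9.33
eef_pos: [0.4449, -0.0134, 0.2545]
tcp_rot: [0.62, 0.785, 0.002, 0.005]
wrist_force: [1.0, 0.4, 0.6]
grip_width: 0.498
```

Emit:
carry_out --commands '[[[30,0,0],0,0],[[30,0,0],0,0],[[30,0,0],0,0],[[30,0,0],0,0],[[30,0,0],0,0],[[30,0,0],0,0],[[30,0,0],0,0],[[30,0,0],0,0]]'

```text
time_s: 10.0
eef_pos: [0.3695, 0.284, 0.2482]
tcp_rot: [0.618, 0.786, 0.001, -0.001]
wrist_force: [0.4, 0.8, -0.4]
grip_width: 0.498
```

```bash
python3 - <<'E'
from h import *
move([.4407,-.0125,.1192],103.8)
for n in("side","top"):
    f=imaging.grab_frame(n);W=cloud(f)
    c=f['color'][170:290,250:400] if n=="side" else f['color'][170:290,210:360]
    cv2.imwrite(f'pics/j_{n}.png',cv2.resize(c,None,fx=2.6,fy=2.6))
    for z0,z1 in((.091,.109),(.132,.15)):
        m=(W[...,2]>z0)&(W[...,2]<z1)&(abs(W[...,0]-.44)<.09)&(abs(W[...,1]+.012)<.07)
        p=W[m];print(n,len(p),cv2.minAreaRect((p[:,:2]*1000).astype(np.float32)),np.percentile(p[:,2],[5,50,95]).round(4))
cv2.imwrite('pics/j.png',np.hstack([cv2.imread('pics/j_side.png'),cv2.imread('pics/j_top.png')]))
E
```

```text
t 10.0 shift cm [-30.53  -0.07  12.82] turn -0.003 head 103.64 tcp [0.3695 0.284  0.2482] F [ 0.4  0.8 -0.4] w 0.498
side 1044 ((438.5013427734375, -11.093502044677734), (107.60646057128906, 75.39981079101562), 13.93878173828125) [0.0935 0.0975 0.1017]
side 252 ((440.475830078125, -10.89474868774414), (63.976600646972656, 13.529556274414062), 12.827668190002441) [0.1331 0.1403 0.1433]
top 1658 ((439.9653015136719, -14.979293823242188), (113.16544342041016, 75.03276062011719), 13.14877986907959) [0.0965 0.1    0.1035]
top 330 ((440.0780334472656, -14.717671394348145), (65.17662048339844, 11.951051712036133), 13.486700057983398) [0.1395 0.143  0.1452]
```

View pics/j.png

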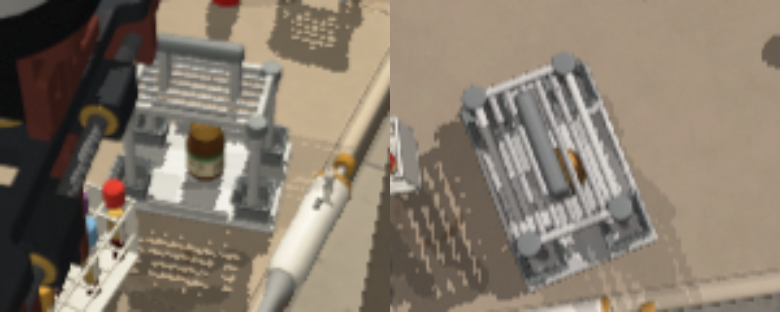

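Both cameras show the tier over the base with the bottle upright inside. The bar top rose from 0.1369 to 0.1430 m (top) and 0.1342 to 0.1403 m (side). That is 6.1 mm, which matches the 6 mm socket floor.

```bash
python3 -c "
from h import *
print(job.sign_off())"
```

```text
the job is handed in; nothing more can be done
None
```

The long tier is stacked on the rack base, lowered over the bottle, and the job is handed in at about 10 s of the 45 s allowed.

- **Placing:** I gripped the tier by its handle bar and lowered it until it made about 12 N of contact, at the height expected for the socket floors. Only then did I let go and back the arm away.
- **Seating:** After release, both cameras put the handle 6.1 mm higher than when the tier stood on the worktop, matching the 6 mm socket floor. Tier and base line up to about 2 mm and 1° in each camera.
- **Bottle and other items:** The bottle stands upright under the tier. I never touched the square tier or the green and red look-alikes, but I took no last picture showing them all.
- **Disagreement:** The two cameras differ by 2–4 mm in absolute position, mostly in y, and the tier's shelf fit also varied by about 2 mm in x. That is roughly their stated accuracy, and the sockets leave about 5 mm of clearance. No check failed.

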